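# Find the tight spot of a guide with a feeler blade

### The job

Somewhere along the gap between the guide's two rails a spring plunger, set too far in, pinches the clearance. Take the feeler from its stand, put its blade into the gap and find that place by the drag, gently and without forcing the blade; leave the feeler standing upright right there, pinched by the plunger, handle resting down on the rails. Leave the post holders, the fork and the screwdriver alone.

Things in the scene. Friction and masses are not known exactly. Their poses are not given: they have to be found in the camera images.
- feeler_handle (a point): centre of the handle of the loose feeler (about 80 g): a black upright block 22 mm thick (its x), 26 mm wide (its y), 50 mm high; z up. Its flat underside (shoulder) is 25 mm below this point. Under it hangs a steel blade 5 mm thick (x), 17 mm wide (y), 42 mm long, edges and tip rounded. At the start it stands upright in the stand, shoulder on the stand's top
- feeler_tip (a point): middle of the lower end of the feeler's blade, 67 mm below the handle's centre, same axes
- stand: fixed dark steel block 60x60 mm, 46 mm high, with an upright through slot of 7 mm (x) by 19 mm (y) in the middle, in which the feeler stands; origin at the centre of its underside
- guide: fixed slide guide: two bare aluminium rails (each 24 mm wide, 246 mm long, tops 50 mm above the table) on a base plate 80x276x6 mm; origin at the centre of its underside, z up. Between the rails a straight gap 8 mm wide runs along the y axis through the origin, closed by end plates at y = -123 and +123 mm; floor 6 mm above the table. The gap's sides and rails must not feel the feeler with 30 N or more
- gap_mouth (a point): middle of the gap's length and width, level with the rail tops; guide's axes. 3 mm 45-degree lead-in chamfers on both sides. Shoulder on the rails = blade's foot 42 mm below here. Away from the plunger the blade is free, 1.5 mm clear either side. The rows of small screws outside the rails do not tell where the plunger is
- post_holder_0: bystander: black post holder with thumb screw, 32x41 mm, 50 mm high, origin at its underside
- post_holder_1: bystander: black post holder with thumb screw, 32x41 mm, 75 mm high, origin at its underside
- fork_1: bystander: flat slotted clamping fork 28x75x14 mm, lying, origin at its underside
- driver_1: bystander: screwdriver 162 mm long, 22 mm thick, lying, origin at its underside
- gap_floor (a point): middle of the gap's floor. The hidden plunger sits in the rail on the guide's +x side, 24 mm above the table, anywhere between y = -80 and +80 mm; its round nose stands 4.5 mm into the gap and yields up to 7 mm, pushing the blade to -x with 4 to 7 N; the blade can slide on to and across it. It first touches about 20 mm before the plunger's axis, is fully pinched within about 6 mm of it
There are look-alikes about, which are no part of the job. What is shaped like the part that bears feeler_handle but green or yellow is not meant.

How it is judged:
By the outcome, as a careful person would: the job done as asked, in the order asked, and still so for the second after the job is handed in, with the robot touching nothing.
It also fails if it takes over 58 s, if anything falls off the work surface, if the arm or the gripper's body presses on something with over 40 N, if the wrist force passes 120 N, or if a joint passes its speed limit or range.

### The arm

A 6-joint arm with a two-finger parallel gripper is mounted at the origin on a cart in front of the work surface, level with it; the furniture and walls round the work are solid. World frame = base frame: x ahead of the robot, y to its left, z up, the work surface at z = 0. Lengths are in m, angles in degrees, forces in N, time in s.
With the tool pointing down it reaches from about 0.4 to 0.825 m from the base axis. Payload 7 kg.
Tool frame: the origin (TCP) lies at the very end of the fingers, on their centre line; the grasp point (between the pads) lies 19 mm behind it; z points along the fingers, y is the line along which they close (so a half turn about z gives the same grasp; the last joint's range is limited). The gripper opens to 88 mm and grips with 3 to 60 N. Pads are 19 mm wide; open, the fingers measure 130 mm over their backs; the gripper's body (78 mm by 193 mm) begins 47 mm behind the grasp point.
Start: joints at [81.595, 20.546, 0.682, 0, -70.136, -16.507], TCP at [0.284, 0.612, 0.227] pointing down, gripper open.
Joint ranges: [-176.03, 176.03], [-82.01, 121.73], [-58.28, 71.71], [-173.87, 95.51], [-174.79, -0.11], [-173.66, 173.66]. Speed limits (degrees/s): [136.94, 136.94, 172.46, 180, 180, 180].

### API

Orientations are given as [roll, pitch, yaw] about the fixed x, y, z axes, in that order (R = Rz(yaw) Ry(pitch) Rx(roll)).
In Python, from plant import ctrl, viewer gives the robot as it stands.
- The arm moves only by the tool servo_tool, never from a script. Its argument "rows" is a list of rows, each a list of 6 numbers: the shift along the world's x, y, z in mm, then the turn, a rotation vector about the world's x, y, z in degrees. A call has 1 to 5 rows; each row shifts and turns the commanded pose from where the row before left it; what a row does not reach is not made up. A row lasts 1/12 s, in which the tool goes at most 41.7 mm and 7.16 degrees, less where a joint would pass 70% of its speed; a pose out of reach is approached as far as the arm can. A call is refused whole if a number of a shift passes 41.7 or a number of a turn 7.16, either way. A call with a gripper value outside its range is refused whole. "fingers" is the finger opening in mm, from 0 to 87.6, set as the call begins (left out, the last holds). The fingers move at their own pace and stop on an object; the grip force is fixed at half the most. Time passes only in rows, so rows that do not move let the fingers close. It gives the time, the measured TCP pose, the force and the opening at its end, in the units of the state.
- ctrl.get_obs(): the state, without advancing time (a new reading comes with each control period).
- viewer.snapshot(name): name is "scene" or "top" or "wrist"; returns (picture, depth): 420x560x3 uint8, red, green, blue; 420x560 float32, m along the optical axis (not along the pixel's ray), 0 where there is no reading.
- viewer.calibration(name): a dict with "fx", "fy", "cx", "cy" (pixels), "k1" (the pictures are not rectified: a ray, as slopes to the right and down, at radius r is drawn at 1 + k1 r^2 times it, then the intrinsics apply), "origin" and "rotation" of the camera in the world. Camera axes: x right, y up, looking along -z (the intrinsics and any distortion apply to the point x, -y, -z); pixel columns grow to the right and rows downward; lengths in m; the calibration is good to about 2 mm. A picture is of the moment at which its call begins: read the wrist's pose just before it. calibration takes no time and is no camera call; for the wrist camera it gives the pose at the moment of the call.
- ctrl.close_job(): hands the job in, once; it reports no verdict.
The state is a dict: "clock": time; "joint_pos": joint angles; "qvel": joint speeds; "tau": joint torques, N m; "tool_pos": TCP position; "orientation": TCP orientation; "force": force on the tool from outside, world axes, zero at the start; "moment": the same for the moment, N m; "opening": finger opening in m.
Only numpy, scipy, OpenCV 4.12 (cv2) and the standard library are available. Lean on these libraries where they do the work, as an engineer would, in place of code of your own. Each camera call takes 0.05 s, during which the arm holds its last target. There are 200 camera calls.

## Working session

There is one attempt and no reset: what is moved stays moved. The work goes in short steps, Python scripts to look and compute and a tool call to move; the robot and the scene stay as the last step left them, time stands still between calls to the robot, and variables do not carry over. Pictures are saved under pics/ and viewed, on a budget of 10 in all, crops included, one or two more only if the job needs it, and the job is handed in when it is done.

Besides the shell and the picture viewer there is one more tool, called after "Call:" as name(argument=value, ...), one argument or row to a line, values as JSON. servo_tool: Moves the arm, as the interface text tells. Its arguments: {"type":"object","properties":{"rows":{"type":"array","items":{"type":"array","items":{"type":"number"}}},"fingers":{"type":"number"}},"required":["rows"]}

```bash
mkdir -p pics
cat > h.py <<'E'
import numpy as np, cv2
from plant import ctrl, viewer
def snap(n):
    c=viewer.calibration(n); im,d=viewer.snapshot(n); return c,im,d
def cloud(c,d):
    h,w=d.shape; v,u=np.mgrid[:h,:w].astype(float)
    K=np.array([[c['fx'],0,c['cx']],[0,c['fy'],c['cy']],[0,0,1.]])
    p=cv2.undistortPoints(np.stack([u.ravel(),v.ravel()],1)[:,None],K,np.array([c['k1'],0,0,0.]))[:,0].reshape(h,w,2)
    P=np.stack([p[...,0]*d,-p[...,1]*d,-d],-1)
    return P@np.array(c['rotation']).T+np.array(c['origin'])
def save(n,im): cv2.imwrite('pics/'+n+'.png',im[...,::-1])
E
python3 - <<'E'
from h import *
print(ctrl.get_obs())
a=[]
for n in('scene','top'):
    c,im,d=snap(n); np.savez(n,im=im,P=cloud(c,d),d=d); print(n,c['origin'],c['fx'],c['k1']); save(n,im)
E
```

```text
{'clock': 0.0, 'joint_pos': array([ 8.15968504e+01,  2.05903314e+01,  6.33449957e-01, -1.67708346e-02,
       -7.01360817e+01, -1.65058549e+01]), 'qvel': array([-0.0263554 ,  0.02109405,  0.10586277,  0.04117722, -0.00378173,
       -0.06602917]), 'tau': array([ 1.57960349e-03, -5.82718241e+01,  2.93050486e+01,  6.99740052e+00,
        6.74753683e-03, -1.63914242e-04]), 'tool_pos': array([0.28414515, 0.61174434, 0.22564322]), 'orientation': array([ 1.79906388e+02, -1.12981510e-02, -2.49147065e+01]), 'force': array([ 0.27383789, -0.13871608,  0.83107108]), 'moment': array([-0.0642026 , -0.00421886,  0.03878089]), 'opening': 0.08756569450197554}Traceback (most recent call last):
  File "<stdin>", line 5, in <module>
  File "h.py", line 10, in cloud
    return P@np.array(c['rotation']).T+np.array(c['origin'])
           ~~~~~~~~~~~~~~~~~~~~~~~~~~~^~~~~~~~~~~~~~~~~~~~~~
ValueError: operands could not be broadcast together with shapes (420,560) (3,)
```

```bash
python3 - <<'E'
from h import *
for n in('scene','top','wrist'): print(viewer.calibration(n))
E
sed -i "s/P@np.array(c\['rotation'\]).T/P@rot(c['rotation']).T/; 2a from scipy.spatial.transform import Rotation\ndef rot(r): return Rotation.from_euler('xyz',r,degrees=True).as_matrix()" h.py
python3 - <<'E'
from h import *
for n in('scene','top'):
    c,im,d=snap(n); P=cloud(c,d); np.savez(n,im=im,P=P,d=d); save(n,im)
    print(n,P[::100,::100][d[::100,::100]>0].round(3))
E
```

```text
{'fx': 441.679643516047, 'fy': 441.679643516047, 'cx': 273.98038700182, 'cy': 210.36086569506134, 'k1': 0.028857273895746643, 'origin': array([-0.40283283, -0.45519988,  0.73426088]), 'rotation': array([ 56.27959697,   0.54708217, -61.54608591])}
{'fx': 462.8525569316932, 'fy': 462.8525569316932, 'cx': 279.7205387633608, 'cy': 210.27308040998307, 'k1': -0.048703527401705374, 'origin': array([0.28432909, 0.01145838, 1.35296799]), 'rotation': array([  8.55397694,   1.57707769, -89.96843288])}
{'fx': 338.57410604232473, 'fy': 338.57410604232473, 'cx': 284.8102637599794, 'cy': 217.56984546419977, 'k1': -0.0008932864282022608, 'origin': array([0.36029868, 0.57614941, 0.3837032 ]), 'rotation': array([-1.77390181e+01, -5.85541057e-02, -1.14927841e+02])}
scene [[ 2.500e-01  5.780e-01  5.780e-01]
 [ 1.217e+00  1.353e+00  4.010e-01]
 [ 2.008e+00  1.373e+00  2.960e-01]
 [ 2.732e+00  1.038e+00  2.210e-01]
 [ 2.736e+00  3.290e-01  2.610e-01]
 [ 3.276e+00 -2.160e-01  2.160e-01]
 [-1.050e-01  7.900e-02  5.510e-01]
 [ 1.110e+00  1.388e+00 -5.100e-02]
 [ 1.758e+00  1.259e+00 -2.350e-01]
 [ 1.457e+00 
[... 1128 characters left out ...]
-01 -1.000e-03]
 [ 8.270e-01 -6.260e-01  3.000e-03]
 [ 5.090e-01  8.590e-01  7.600e-02]
 [ 6.270e-01  8.510e-01 -6.040e-01]
 [ 5.210e-01  2.880e-01 -6.000e-03]
 [ 5.140e-01 -1.100e-02  2.700e-02]
 [ 5.020e-01 -2.850e-01  9.100e-02]
 [ 5.160e-01 -6.030e-01  2.000e-03]
 [ 2.420e-01  5.930e-01  4.510e-01]
 [ 1.940e-01  8.580e-01 -6.770e-01]
 [ 1.870e-01  4.560e-01 -8.910e-01]
 [ 1.890e-01 -2.400e-02 -8.990e-01]
 [ 1.880e-01 -5.000e-01 -8.960e-01]
 [ 1.850e-01 -9.800e-01 -8.980e-01]
 [ 1.160e-01  4.200e-01  7.030e-01]
 [-2.420e-01  8.570e-01 -7.230e-01]
 [-2.770e-01  4.470e-01 -8.960e-01]
 [ 1.800e-02 -4.000e-03  2.780e-01]
 [-2.710e-01 -4.860e-01 -8.920e-01]
 [-2.780e-01 -9.580e-01 -9.060e-01]]
```

View pics/top.png

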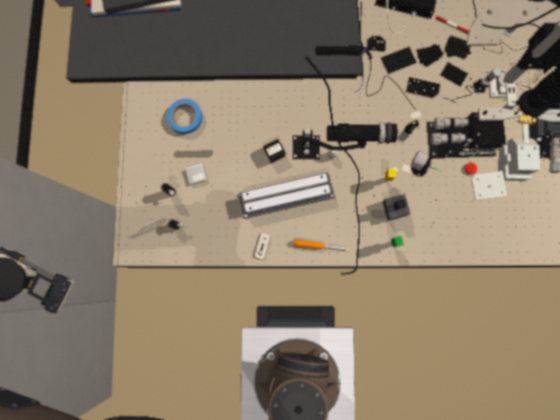

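View pics/scene.png

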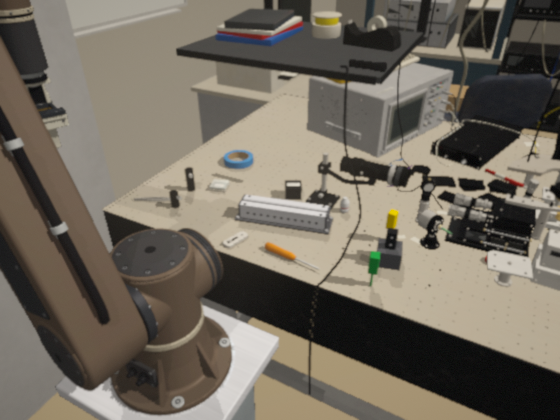

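Run:
```python
from h import *
for n,boxg,boxs in(('top',(225,340,165,225),(375,420,185,230)),('scene',(230,340,185,240),(370,415,220,275))):
    z=np.load(n+'.npz');P=z['P'];im=z['im'].astype(int)
    def sub(b): return P[b[2]:b[3],b[0]:b[1]].reshape(-1,3),im[b[2]:b[3],b[0]:b[1]].reshape(-1,3)
    p,c=sub(boxg)
    m=(p[:,2]>.042)&(p[:,2]<.058)
    q=p[m]; r=cv2.minAreaRect(q[:,:2].astype(np.float32)*1000); print(n,'guide',r,m.sum(),np.median(q[:,2]))
    p,c=sub(boxs); dark=c.max(1)<110
    for lo,hi in((.036,.056),(.085,.110)):
        m=(p[:,2]>lo)&(p[:,2]<hi)
        if m.sum()>5:
            q=p[m]; print(n,lo,m.sum(),q.mean(0).round(4),cv2.minAreaRect(q[:,:2].astype(np.float32)*1000),np.median(c[m],0))
```

```text
top guide ((532.5071411132812, 30.78314208984375), (57.57046127319336, 258.6280517578125), 13.172479629516602) 1550 0.049444083876947764
top 0.036 351 [ 0.4899 -0.2845  0.0459] ((492.09747314453125, -287.2782287597656), (60.21493911743164, 62.31090545654297), 13.489686012268066) [77. 75. 74.]
top 0.085 85 [ 0.4915 -0.2873  0.0945] ((492.10247802734375, -287.862060546875), (22.12630271911621, 27.557003021240234), 13.139324188232422) [41. 41. 41.]
scene guide ((581.5121459960938, 39.611366271972656), (166.50762939453125, 260.72259521484375), 12.957801818847656) 1255 0.048884908153012496
scene 0.036 433 [ 0.4804 -0.2911  0.0463] ((482.7908020019531, -291.9076843261719), (211.50888061523438, 62.603145599365234), 8.714630126953125) [84. 84. 77.]
scene 0.085 180 [ 0.4377 -0.286   0.0922] ((438.0877685546875, -286.1518859863281), (29.113693237304688, 131.60581970214844), 85.0667724609375) [40. 94. 52.]
```

Run:
```python
from h import *
z=np.load('top.npz');P=z['P'].reshape(-1,3)
for g0,name,(x0,x1,y0,y1) in((np.array([.5325,.0308]),'guide',(-160,160,-300,300)),(np.array([.492,-.2875]),'stand',(-160,160,-160,160))):
    a=np.radians(13.2);R=np.array([[np.cos(a),np.sin(a)],[-np.sin(a),np.cos(a)]])
    L=((P[:,:2]-g0)@R.T*1000); k=(P[:,2]>.03)&(P[:,2]<.5)
    H,_,_=np.histogram2d(L[k,0],L[k,1],bins=[np.arange(x0,x1+1,20),np.arange(y0,y1+1,20)],weights=None)
    M=np.zeros_like(H)
    i=((L[k]-[x0,y0])//20).astype(int);zz=P[k,2]
    for (a_,b),v in zip(i,zz):
        if 0<=a_<M.shape[0] and 0<=b<M.shape[1]: M[a_,b]=max(M[a_,b],v*1000)
    print(name,'rows x from',x0,'cols y from',y0)
    for r,x in zip(M.astype(int),range(x0,x1,20)): print('%5d'%x,' '.join('%3d'%v if v else '  .' for v in r))
```

```text
guide rows x from -160 cols y from -300
 -160  50  48   .   .   .   .   .   .   .   .   .   .   .   .   .   .   .   .   .   .   .   .   .   .   .   .   .   .   .   .
 -140  98  51   .   .   .   .   .   .   .   .   .   .   .   .   .   .   .   .   .   .   .   .   .   .   .   .   .   .   .   .
 -120  99  50   .   .   .   .   .   .   .   .   .   .   .   .   .   .   .   .   .   .   .   .   .   .   .   .   .   .   .   .
 -100  54  49   .   .   .   .   .   .   .   .   .   .   .   .   .   .   .   .   .   .   .   .   .   .   .   .   .   .   .   .
  -80   .   .   .   .   .   .   .   .   .   .   .   .   .   .   .   .   .   .   .   .   .   .   .   .   .   .   .   .   .   .
  -60   .   .   .   .   .   .   .   .   .   .   .   .   .   .   .   .   .   .   .   .   .   .   .   .   .   .   .   .   .   .
  -40  97   .   .   .  32   .   .   .  55  57  54  53  54  55  56  56  53  53  53  56  55  54   .   .   .   .   .   .   .   .
  -20  94   .   .   .  58   .   .   .  54  57  58  54  54  52  53  54  55  56  55  54  57  54   .   .   .   .   .   .   .   .
    0   .   .   .   . 105   .   .   .  54  53  57  5
[... 1415 characters left out ...]

  -40   .   .   .   .   .   .  49  51  51  51   .   .   .   .   .   .
  -20   .   .   .   .   .   .  52  98  99  50   .   .   .   .   .   .
    0   .   .   .   .   .   .  49  98  99  50   .   .   .   .   .   .
   20   .   .   .   .   .   .  49  51  54  48   .   .   .   .   .   .
   40   .   .   .   .   .   .   .   .   .   .   .   .   .   .   .   .
   60  68  72   .  82   .   .   .  93  95   .   .   .   .   .   .   .
   80   .  74  95  96  83   .   .  95  97   .   .   .  44   .   .   .
  100   .   .  93  95  93   .   .   .  94   .   .   .  71   .   .   .
  120   .   .  85  93  88   .   .   .   .   .   .   . 114 125   .   .
  140  94  93   .   .   .   .   .   .   .   .   .   .   . 157 175   .
```

Call:
servo_tool(
  rows=[
    [8.3,-36,0,0,0,-5.7],
    [8.3,-36,0,0,0,-5.7],
    [8.3,-36,0,0,0,-5.7],
    [8.3,-36,0,0,0,-5.7],
    [8.3,-36,0,0,0,-5.7],
  ],
)

```text
clock: 0.57
tool_pos: [0.3258, 0.4303, 0.2261]
orientation: [180.0, -0.0, -53.7]
force: [0.1, -0.5, 0.3]
opening: 0.0876
```

Call:
servo_tool(
  rows=[
    [8.3,-36,0,0,0,-5.7],
    [8.3,-36,0,0,0,-5.7],
    [8.3,-36,0,0,0,-5.7],
    [8.3,-36,0,0,0,-5.7],
    [8.3,-36,0,0,0,-5.7],
  ],
)

```text
clock: 0.98
tool_pos: [0.3672, 0.2503, 0.2265]
orientation: [-180.0, 0.0, -82.2]
force: [-0.4, -0.4, 0.5]
opening: 0.0872
```

Call:
servo_tool(
  rows=[
    [8.3,-36,0,0,0,-5.7],
    [8.3,-36,0,0,0,-5.7],
    [8.3,-36,0,0,0,-5.7],
    [8.3,-36,0,0,0,-5.7],
    [8.3,-36,0,0,0,-5.7],
  ],
)

```text
clock: 1.4
tool_pos: [0.4086, 0.0704, 0.2268]
orientation: [-180.0, 0.0, -110.7]
force: [1.6, -0.2, 0.0]
opening: 0.0876
```

Call:
servo_tool(
  rows=[
    [8.3,-36,0,0,0,-5.7],
    [8.3,-36,0,0,0,-5.7],
    [8.3,-36,0,0,0,-5.7],
    [8.3,-36,0,0,0,-5.7],
    [8.3,-36,0,0,0,-5.7],
  ],
)

```text
clock: 1.82
tool_pos: [0.4502, -0.1098, 0.2267]
orientation: [-180.0, 0.0, -139.2]
force: [1.4, -0.1, 0.9]
opening: 0.0876
```

Call:
servo_tool(
  rows=[
    [8.3,-36,0,0,0,-5.7],
    [8.3,-36,0,0,0,-5.7],
    [8.3,-36,0,0,0,-5.7],
    [8.3,-36,0,0,0,-5.7],
    [0,0,0,0,0,0],
  ],
)

```text
clock: 2.23
tool_pos: [0.484, -0.2567, 0.2256]
orientation: [-180.0, -0.1, -162.3]
force: [0.9, 0.3, 1.7]
opening: 0.0877
```

Call:
servo_tool(
  rows=[
    [8,-31,0,0,0,-4.5],
    [0,0,0,0,0,0],
    [0,0,0,0,0,0],
  ],
)

```text
clock: 2.48
tool_pos: [0.4912, -0.2838, 0.2257]
orientation: [180.0, -0.1, -166.3]
force: [-0.5, 1.5, 0.4]
opening: 0.0875
```

Run:
```python
from h import *
o=ctrl.get_obs();print(o['tool_pos'],o['orientation'],o['force'])
c,im,d=snap('wrist');P=cloud(c,d);save('w1',im)
m=(P[...,2]>.085)&(P[...,2]<.11)&(np.hypot(P[...,0]-.492,P[...,1]+.2875)<.03)
q=P[m];print(m.sum(),np.median(q[:,2]),cv2.minAreaRect(q[:,:2].astype(np.float32)*1000))
m=(P[...,2]>.036)&(P[...,2]<.056)&(np.hypot(P[...,0]-.492,P[...,1]+.2875)<.06)
q=P[m];print(m.sum(),np.median(q[:,2]),cv2.minAreaRect(q[:,:2].astype(np.float32)*1000))
```

```text
[ 0.49123417 -0.28382278  0.22573215] [ 1.79962170e+02 -7.38514663e-02 -1.66321971e+02] [-0.53336454  1.51798251  0.43674807]
740 0.0955912797174277 ((495.17474365234375, -289.0838623046875), (22.27362060546875, 25.19366455078125), 13.610444068908691)
2500 0.045899019267183316 ((495.6434020996094, -289.2144775390625), (60.75099182128906, 60.070594787597656), 13.47741413116455)
```

View pics/w1.png

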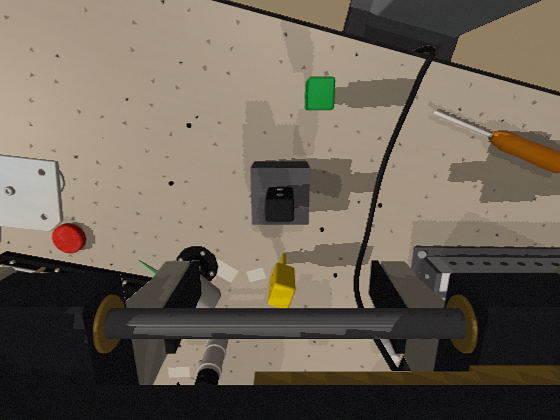

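Call:
servo_tool(
  rows=[
    [3,-4.7,-30,0,0,-0.2],
    [0,0,-40,0,0,0],
    [0,0,-40,0,0,0],
    [0,0,-30,0,0,0],
    [0,0,-20,0,0,0],
  ],
)

```text
clock: 2.95
tool_pos: [0.4926, -0.2859, 0.0636]
orientation: [179.9, -0.2, -166.3]
force: [-0.8, 0.5, 0.8]
opening: 0.0878
```

Call:
servo_tool(
  rows=[
    [0,0,-9,0,0,0],
    [0,0,0,0,0,0],
    [0,0,0,0,0,0],
  ],
)

```text
clock: 3.2
tool_pos: [0.4951, -0.2872, 0.0584]
orientation: [-180.0, 0.0, -166.3]
force: [-0.0, -0.1, 0.6]
opening: 0.0878
```

Call:
servo_tool(
  rows=[
    [0,0,0,0,0,0],
    [0,0,0,0,0,0],
    [0,0,0,0,0,0],
    [0,0,0,0,0,0],
    [0,0,0,0,0,0],
  ],
  fingers=34,
)

```text
clock: 3.62
tool_pos: [0.4948, -0.2876, 0.0582]
orientation: [-180.0, 0.1, -166.4]
force: [0.6, -0.2, 0.2]
opening: 0.0597
```

Call:
servo_tool(
  rows=[
    [0,0,0,0,0,0],
    [0,0,0,0,0,0],
    [0,0,0,0,0,0],
    [0,0,0,0,0,0],
    [0,0,0,0,0,0],
  ],
)

```text
clock: 4.03
tool_pos: [0.4945, -0.2875, 0.0575]
orientation: [180.0, -0.0, -166.4]
force: [-0.3, -0.4, 0.3]
opening: 0.0344
```

Call:
servo_tool(
  rows=[
    [0,0,0,0,0,0],
    [0,0,0,0,0,0],
    [0,0,0,0,0,0],
  ],
  fingers=28.5,
)

```text
clock: 4.28
tool_pos: [0.4945, -0.2875, 0.0575]
orientation: [180.0, -0.0, -166.4]
force: [-0.3, -0.3, 0.0]
opening: 0.0287
```

Call:
servo_tool(
  rows=[
    [0,0,0,0,0,0],
    [0,0,0,0,0,0],
  ],
  fingers=26.5,
)

```text
clock: 4.45
tool_pos: [0.4946, -0.2876, 0.0576]
orientation: [-180.0, 0.0, -166.4]
force: [0.3, -0.0, -0.5]
opening: 0.0268
```

Call:
servo_tool(
  rows=[
    [0,0,0,0,0,0],
    [0,0,0,0,0,0],
    [0,0,0,0,0,0],
    [0,0,0,0,0,0],
  ],
  fingers=15,
)

```text
clock: 4.78
tool_pos: [0.4946, -0.2876, 0.0576]
orientation: [-180.0, 0.0, -166.4]
force: [-0.1, -0.1, -0.2]
opening: 0.0261
```

Call:
servo_tool(
  rows=[
    [0,0,5,0,0,0],
    [0,0,5,0,0,0],
    [0,0,10,0,0,0],
    [0,0,10,0,0,0],
    [0,0,10,0,0,0],
  ],
)

```text
clock: 5.2
tool_pos: [0.4947, -0.2876, 0.099]
orientation: [-180.0, 0.0, -166.4]
force: [0.5, -0.3, -0.5]
opening: 0.0257
```

Call:
servo_tool(
  rows=[
    [0,0,20,0,0,0],
    [0,0,20,0,0,0],
    [0,0,20,0,0,0],
    [0,0,0,0,0,0],
    [0,0,0,0,0,0],
  ],
)

```text
clock: 5.62
tool_pos: [0.4954, -0.2877, 0.1598]
orientation: [-179.9, 0.2, -166.4]
force: [-1.2, 0.2, -0.9]
opening: 0.0256
```

Call:
servo_tool(
  rows=[
    [0,20,0,0,0,0],
    [0,36,0,0,0,0],
    [1,36,0,0,0,0],
    [1,36,0,0,0,0],
    [1,36,0,0,0,0],
  ],
)

```text
clock: 6.03
tool_pos: [0.4966, -0.1222, 0.157]
orientation: [180.0, -0.1, -166.5]
force: [0.6, 1.0, -0.5]
opening: 0.026
```

Call:
servo_tool(
  rows=[
    [1,36,0,0,0,0],
    [1,36,0,0,0,0],
    [1,36,0,0,0,0],
    [1,36,0,0,0,0],
    [1,36,0,0,0,0],
  ],
)

```text
clock: 6.45
tool_pos: [0.5017, 0.0581, 0.1573]
orientation: [180.0, -0.0, -166.4]
force: [1.4, -0.3, -1.2]
opening: 0.0257
```

Call:
servo_tool(
  rows=[
    [2,36,0,0,0,-0.3],
    [2,30,0,0,0,0],
    [2,11,0,0,0,0],
    [0,0,0,0,0,0],
    [0,0,0,0,0,0],
  ],
)

```text
clock: 6.87
tool_pos: [0.5079, 0.1336, 0.1569]
orientation: [-180.0, -0.1, -166.6]
force: [0.7, -0.5, -1.0]
opening: 0.0257
```

Run:
```python
from h import *
o=ctrl.get_obs();print(o['tool_pos'],o['orientation'],o['force'])
c,im,d=snap('wrist');P=cloud(c,d);save('w2',im);np.savez('w2',P=P,im=im)
```

```text
[0.50793365 0.13357304 0.15693806] [-1.79977140e+02 -8.61562661e-02 -1.66640093e+02] [ 0.73683814 -0.54832678 -0.96948436]
```

View pics/w2.png

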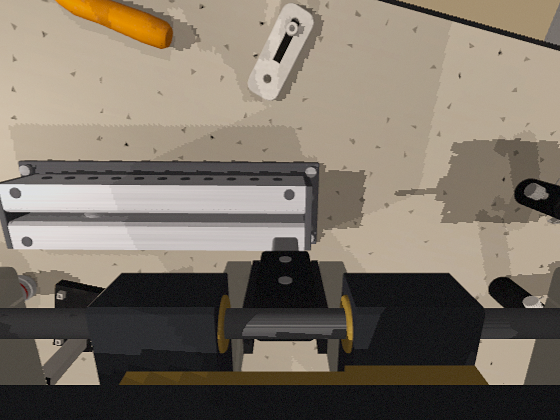

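Run:
```python
from h import *
z=np.load('w2.npz');P=z['P'];im=z['im']
g=cv2.cvtColor(im,cv2.COLOR_RGB2GRAY).astype(int)
for c in range(30,300,30): print(c,g[170:255,c].tolist()[30:60])
# gap: per column find darkest run between rails, rows 200-230
pts=[];ed=[]
c0=viewer.calibration('wrist');K=np.array([[c0['fx'],0,c0['cx']],[0,c0['fy'],c0['cy']],[0,0,1.]])
def ray(u,v,zp):
    p=cv2.undistortPoints(np.array([[[u,v]]],float),K,np.array([c0['k1'],0,0,0.]))[0,0]
    r=rot(c0['rotation'])@np.array([p[0],-p[1],-1]);o=np.array(c0['origin']);return o+r*(zp-o[2])/r[2]
for u in range(30,270,5):
    col=g[:,u]; r=np.arange(195,240); dk=r[col[195:240]<120]
    if len(dk)<3: continue
    pts.append((u,dk.min(),dk.max()))
pts=np.array(pts);print(pts[::4].tolist())
A=np.array([ray(u,a-.5,.050) for u,a,b in pts]);B=np.array([ray(u,b+.5,.050) for u,a,b in pts])
for X in(A,B,(A+B)/2):
    vx,vy,x0,y0=cv2.fitLine(X[:,:2].astype(np.float32),cv2.DIST_HUBER,0,.001,.001).ravel()
    print(np.degrees(np.arctan2(vy,vx)),'x at y=0.133',x0+(0.133-y0)*vx/vy,'x at y=.0308',x0+(.0308-y0)*vx/vy)
m=(P[...,2]>.044)&(P[...,2]<.058)&(g>130);m[:, 330:]=0;m[:170]=0;m[252:]=0
q=P[m];print(np.median(q[:,2]),cv2.minAreaRect(q[:,:2].astype(np.float32)*1000))
mh=np.zeros_like(m);mh[250:300,245:325]=1;mh&=(P[...,2]>.15)&(P[...,2]<.22);q=P[mh];print('handle',len(q),q.mean(0) if len(q) else 0,cv2.minAreaRect(q[:,:2].astype(np.float32)*1000),np.percentile(q[:,2],[5,50,95]))
print(ray(92,214,.03))
```

```text
30 [221, 222, 224, 222, 222, 221, 221, 219, 220, 217, 187, 193, 103, 85, 82, 88, 100, 95, 95, 98, 93, 156, 170, 171, 169, 166, 221, 220, 221, 221]
60 [219, 219, 223, 221, 220, 220, 219, 213, 216, 211, 179, 191, 119, 80, 85, 89, 100, 98, 98, 98, 94, 137, 172, 169, 167, 165, 218, 216, 220, 220]
90 [216, 216, 220, 219, 215, 216, 216, 211, 211, 213, 185, 185, 156, 123, 125, 142, 153, 156, 97, 93, 94, 109, 169, 168, 163, 162, 203, 210, 215, 217]
120 [199, 202, 205, 205, 199, 200, 201, 199, 196, 197, 184, 177, 165, 90, 79, 84, 83, 97, 98, 94, 91, 124, 169, 168, 164, 160, 188, 209, 211, 213]
150 [197, 201, 202, 201, 195, 197, 199, 198, 197, 196, 188, 177, 183, 92, 78, 83, 85, 83, 84, 82, 85, 78, 149, 146, 141, 139, 157, 196, 197, 197]
180 [193, 197, 201, 202, 198, 197, 198, 198, 198, 196, 192, 179, 181, 92, 82, 83, 86, 85, 87, 84, 82, 78, 134, 150, 146, 142, 157, 195, 194, 195]
210 [192, 196, 197, 198, 195, 196, 196, 198, 197, 193, 194, 179, 180, 116, 82, 81, 83, 83, 84, 81, 83, 81, 115, 149, 150, 143, 140, 196, 193, 191]
240 [193, 191, 194, 195, 194, 195, 195, 196, 196, 193, 199, 179, 180,
[... 237 characters left out ...]
9], [50, 212, 220], [70, 213, 220], [90, 218, 221], [110, 213, 221], [130, 213, 221], [150, 213, 221], [170, 213, 221], [190, 213, 221], [210, 213, 222], [230, 214, 222], [250, 214, 222]]
-77.164185 x at y=0.133 0.50668305 x at y=.0308 0.5299695
-77.29674 x at y=0.133 0.51498055 x at y=.0308 0.5380184
-77.22765 x at y=0.133 0.5108199 x at y=.0308 0.5339873
0.04978441349400964 ((536.11669921875, 26.95867919921875), (56.7641487121582, 255.02395629882812), 12.904547691345215)
handle 3507 [0.49842039 0.13020272 0.17653427] ((501.0356750488281, 130.88507080078125), (8.825233459472656, 39.283756256103516), 14.566187858581543) [0.154842   0.1770749  0.19400902]
[ 0.55246435 -0.03218247  0.03      ]
```

Run:
```python
from h import *
a=np.radians(13.0);R=np.array([[np.cos(a),np.sin(a)],[-np.sin(a),np.cos(a)]])
for n in('top','scene','w2'):
    P=np.load(n+'.npz')['P'].reshape(-1,3)
    L=(P[:,:2]-[.5335,.0308])@R.T*1000
    k=(P[:,2]>.10)&(P[:,2]<.5)&(L[:,0]<110)&(L[:,0]>-20)
    for y in range(-240,0,10):
        s=k&(L[:,1]>=y)&(L[:,1]<y+10)
        if s.sum(): print(n,y,s.sum(),'min gx',np.sort(L[s,0])[:4].round(),'z at min',(P[s,2][np.argsort(L[s,0])[:4]]*1000).round())
```

```text
top -240 86 min gx [58. 59. 61. 61.] z at min [116. 116. 113. 122.]
top -230 89 min gx [59. 61. 61. 62.] z at min [120. 112. 120. 121.]
top -220 78 min gx [63. 63. 63. 64.] z at min [114. 119. 120. 112.]
top -210 80 min gx [19. 19. 20. 21.] z at min [103. 106. 102. 110.]
top -200 87 min gx [21. 24. 24. 25.] z at min [112. 113. 113. 122.]
top -190 83 min gx [32. 33. 34. 35.] z at min [145. 141. 145. 145.]
top -180 73 min gx [41. 42. 44. 44.] z at min [150. 158. 163. 160.]
top -170 64 min gx [50. 53. 53. 53.] z at min [176. 177. 178. 186.]
top -160 65 min gx [59. 60. 60. 61.] z at min [201. 189. 198. 203.]
top -150 108 min gx [68. 68. 70. 71.] z at min [214. 222. 223. 222.]
top -140 64 min gx [79. 80. 82. 83.] z at min [113. 111. 114. 112.]
top -130 25 min gx [89. 90. 90. 92.] z at min [108. 107. 113. 111.]
top -120 19 min gx [95. 95. 97. 99.] z at min [115. 115. 117. 119.]
top -110 12 min gx [101. 101. 104. 105.] z at min [112. 122. 115. 114.]
top -100 17 min gx [104. 104. 104. 104.] z at min [139. 131. 111. 128.]
top -90 14 min gx [102. 105. 106. 107.] z at min [126. 127. 120. 122.]

[... 559 characters left out ...]
]
scene -170 77 min gx [49. 51. 52. 54.] z at min [186. 190. 181. 183.]
scene -160 105 min gx [59. 60. 62. 64.] z at min [197. 200. 207. 209.]
scene -150 138 min gx [73. 74. 74. 74.] z at min [228. 231. 225. 233.]
scene -140 32 min gx [82. 83. 84. 86.] z at min [114. 116. 110. 108.]
scene -130 19 min gx [84. 88. 91. 93.] z at min [115. 110. 114. 110.]
scene -120 14 min gx [ 98.  98.  99. 100.] z at min [110. 113. 118. 115.]
scene -110 20 min gx [101. 102. 102. 102.] z at min [125. 119. 118. 131.]
scene -100 28 min gx [103. 103. 103. 103.] z at min [123. 123. 114. 124.]
scene -90 23 min gx [103. 103. 104. 106.] z at min [119. 126. 127. 114.]
scene -80 2 min gx [109. 110.] z at min [131. 118.]
```

Call:
servo_tool(
  rows=[
    [2.6,0.6,-10,0,0,-0.4],
    [0,0,-20,0,0,0],
    [0,0,-18,0,0,0],
    [0,0,0,0,0,0],
    [0,0,0,0,0,0],
  ],
)

```text
clock: 7.33
tool_pos: [0.5106, 0.1326, 0.1086]
orientation: [-179.9, -0.1, -167.2]
force: [0.1, -0.6, 0.1]
opening: 0.0258
```

Call:
servo_tool(
  rows=[
    [0,0,-3,0,0,0],
    [0,0,-3,0,0,0],
    [0,0,-3,0,0,0],
    [0,0,0,0,0,0],
  ],
)

```text
clock: 7.67
tool_pos: [0.5111, 0.134, 0.1005]
orientation: [180.0, 0.0, -167.1]
force: [0.0, -0.0, -1.4]
opening: 0.0259
```

Call:
servo_tool(
  rows=[
    [0,0,-3,0,0,0],
    [0,0,-3,0,0,0],
    [0,0,0,0,0,0],
  ],
)

```text
clock: 7.92
tool_pos: [0.5108, 0.134, 0.094]
orientation: [-180.0, -0.0, -167.1]
force: [-0.1, -0.2, -0.7]
opening: 0.0257
```

Call:
servo_tool(
  rows=[
    [0,0,-4,0,0,0],
    [0,0,-4,0,0,0],
    [0,0,-4,0,0,0],
    [0,0,0,0,0,0],
  ],
)

```text
clock: 8.25
tool_pos: [0.5106, 0.1338, 0.0815]
orientation: [-180.0, -0.1, -167.1]
force: [0.2, 0.2, -0.8]
opening: 0.0259
```

Call:
servo_tool(
  rows=[
    [0,0,-5,0,0,0],
    [0,0,-5,0,0,0],
    [0,0,-5,0,0,0],
    [0,0,-2,0,0,0],
    [0,0,0,0,0,0],
  ],
)

```text
clock: 8.67
tool_pos: [0.5107, 0.1338, 0.0648]
orientation: [-180.0, -0.1, -167.1]
force: [0.9, -0.3, -1.0]
opening: 0.0258
```

Call:
servo_tool(
  rows=[
    [0,0,0,0,0,0],
    [0,0,0,0,0,0],
  ],
)

```text
clock: 8.83
tool_pos: [0.5113, 0.1341, 0.0657]
orientation: [180.0, 0.0, -167.1]
force: [-0.9, -0.0, -0.8]
opening: 0.026
```

Call:
servo_tool(
  rows=[
    [0.9,-3.9,0,0,0,0],
    [0.9,-3.9,0,0,0,0],
    [0.9,-3.9,0,0,0,0],
    [0.9,-3.9,0,0,0,0],
    [0.9,-3.9,0,0,0,0],
  ],
)

```text
clock: 9.25
tool_pos: [0.5158, 0.114, 0.0657]
orientation: [180.0, 0.0, -167.1]
force: [-0.1, -0.1, -0.2]
opening: 0.0257
```

Call:
servo_tool(
  rows=[
    [0.9,-3.9,0,0,0,0],
    [0.9,-3.9,0,0,0,0],
    [0.9,-3.9,0,0,0,0],
    [0.9,-3.9,0,0,0,0],
    [0.9,-3.9,0,0,0,0],
  ],
)

```text
clock: 9.67
tool_pos: [0.5202, 0.0946, 0.0656]
orientation: [180.0, -0.0, -167.1]
force: [-0.3, -0.2, -0.9]
opening: 0.0259
```

Call:
servo_tool(
  rows=[
    [0.9,-3.9,0,0,0,0],
    [0.9,-3.9,0,0,0,0],
    [0.9,-3.9,0,0,0,0],
    [0.9,-3.9,0,0,0,0],
    [0.9,-3.9,0,0,0,0],
  ],
)

```text
clock: 10.08
tool_pos: [0.5247, 0.0752, 0.0656]
orientation: [-180.0, -0.0, -167.1]
force: [0.5, -1.6, -0.4]
opening: 0.0256
```

Call:
servo_tool(
  rows=[
    [0.9,-3.9,0,0,0,0],
    [0.9,-3.9,0,0,0,0],
    [0.9,-3.9,0,0,0,0],
    [0.9,-3.9,0,0,0,0],
    [0.9,-3.9,0,0,0,0],
  ],
)

```text
clock: 10.5
tool_pos: [0.5292, 0.0557, 0.0656]
orientation: [180.0, -0.0, -167.1]
force: [-0.6, 0.5, -0.3]
opening: 0.026
```

Call:
servo_tool(
  rows=[
    [0.9,-3.9,0,0,0,0],
    [0.9,-3.9,0,0,0,0],
    [0.9,-3.9,0,0,0,0],
    [0.9,-3.9,0,0,0,0],
    [0.9,-3.9,0,0,0,0],
  ],
)

```text
clock: 10.92
tool_pos: [0.5337, 0.0362, 0.0656]
orientation: [180.0, 0.0, -167.1]
force: [0.2, -0.2, -0.2]
opening: 0.0259
```

Call:
servo_tool(
  rows=[
    [0.9,-3.9,0,0,0,0],
    [0.9,-3.9,0,0,0,0],
    [0.9,-3.9,0,0,0,0],
    [0.9,-3.9,0,0,0,0],
    [0.9,-3.9,0,0,0,0],
  ],
)

```text
clock: 11.33
tool_pos: [0.5382, 0.0167, 0.0656]
orientation: [180.0, -0.0, -167.1]
force: [-0.8, -0.3, -0.3]
opening: 0.0259
```

Call:
servo_tool(
  rows=[
    [0.9,-3.9,0,0,0,0],
    [0.9,-3.9,0,0,0,0],
    [0.9,-3.9,0,0,0,0],
    [0.9,-3.9,0,0,0,0],
    [0.9,-3.9,0,0,0,0],
  ],
)

```text
clock: 11.75
tool_pos: [0.5427, -0.0028, 0.0656]
orientation: [-180.0, -0.0, -167.1]
force: [-0.0, 0.6, -1.1]
opening: 0.0256
```

Call:
servo_tool(
  rows=[
    [0.9,-3.9,0,0,0,0],
    [0,0,0,0,0,0],
  ],
)

```text
clock: 11.92
tool_pos: [0.5436, -0.007, 0.0655]
orientation: [-180.0, -0.0, -167.1]
force: [-0.4, -0.3, -1.0]
opening: 0.0257
```

Call:
servo_tool(
  rows=[
    [0.9,-3.9,0,0,0,0],
    [0,0,0,0,0,0],
  ],
)

```text
clock: 12.08
tool_pos: [0.5445, -0.0107, 0.0655]
orientation: [-180.0, -0.0, -167.1]
force: [0.3, -0.2, -1.0]
opening: 0.0261
```

Call:
servo_tool(
  rows=[
    [0.9,-3.9,0,0,0,0],
    [0,0,0,0,0,0],
  ],
)

```text
clock: 12.25
tool_pos: [0.5449, -0.0145, 0.0653]
orientation: [180.0, -0.1, -167.1]
force: [-1.7, -0.3, -1.8]
opening: 0.026
```

Call:
servo_tool(
  rows=[
    [0.9,-3.9,0,0,0,0],
    [0,0,0,0,0,0],
  ],
)

```text
clock: 12.42
tool_pos: [0.5449, -0.0187, 0.065]
orientation: [180.0, -0.2, -167.1]
force: [-3.9, -1.4, -1.7]
opening: 0.026
```

Call:
servo_tool(
  rows=[
    [0.7,-2.9,0,0,0,0],
    [0,0,0,0,0,0],
  ],
)

```text
clock: 12.58
tool_pos: [0.5455, -0.0215, 0.065]
orientation: [180.0, -0.2, -167.1]
force: [-4.8, -0.6, -2.1]
opening: 0.026
```

Call:
servo_tool(
  rows=[
    [0.7,-2.9,0,0,0,0],
    [0,0,0,0,0,0],
  ],
)

```text
clock: 12.75
tool_pos: [0.5463, -0.0244, 0.065]
orientation: [-180.0, -0.2, -167.1]
force: [-5.1, -2.1, -1.5]
opening: 0.0257
```

Call:
servo_tool(
  rows=[
    [0.7,-2.9,0,0,0,0],
    [0,0,0,0,0,0],
  ],
)

```text
clock: 12.92
tool_pos: [0.5472, -0.0273, 0.0651]
orientation: [-180.0, -0.1, -167.1]
force: [-5.7, -0.8, -1.5]
opening: 0.0259
```

Call:
servo_tool(
  rows=[
    [0.7,-2.9,0,0,0,0],
    [0,0,0,0,0,0],
  ],
)

```text
clock: 13.08
tool_pos: [0.5479, -0.0301, 0.0651]
orientation: [-180.0, -0.1, -167.1]
force: [-4.4, -1.1, -1.1]
opening: 0.0255
```

Call:
servo_tool(
  rows=[
    [0.7,-2.9,0,0,0,0],
    [0,0,0,0,0,0],
  ],
)

```text
clock: 13.25
tool_pos: [0.5486, -0.033, 0.0651]
orientation: [-180.0, -0.1, -167.1]
force: [-5.5, -1.4, -1.1]
opening: 0.0259
```

Call:
servo_tool(
  rows=[
    [0.7,-2.9,0,0,0,0],
    [0,0,0,0,0,0],
  ],
)

```text
clock: 13.42
tool_pos: [0.5494, -0.0361, 0.0651]
orientation: [-180.0, -0.1, -167.1]
force: [-4.7, -2.5, -1.2]
opening: 0.0257
```

Call:
servo_tool(
  rows=[
    [0.7,-2.9,0,0,0,0],
    [0,0,0,0,0,0],
  ],
)

```text
clock: 13.58
tool_pos: [0.5502, -0.039, 0.0652]
orientation: [-180.0, -0.1, -167.1]
force: [-4.5, -2.5, -2.0]
opening: 0.0256
```

Call:
servo_tool(
  rows=[
    [0.7,-2.9,0,0,0,0],
    [0,0,0,0,0,0],
  ],
)

```text
clock: 13.75
tool_pos: [0.5511, -0.0418, 0.0653]
orientation: [-180.0, -0.1, -167.1]
force: [-4.4, -2.6, -1.9]
opening: 0.026
```

Call:
servo_tool(
  rows=[
    [0.7,-2.9,0,0,0,0],
    [0,0,0,0,0,0],
  ],
)

```text
clock: 13.92
tool_pos: [0.5525, -0.0449, 0.0656]
orientation: [-180.0, -0.0, -167.1]
force: [-2.2, -5.5, -2.2]
opening: 0.0259
```

Call:
servo_tool(
  rows=[
    [0.7,-2.9,0,0,0,0],
    [0,0,0,0,0,0],
  ],
)

```text
clock: 14.08
tool_pos: [0.5541, -0.0474, 0.0659]
orientation: [-180.0, 0.1, -167.1]
force: [-1.8, -3.6, -1.9]
opening: 0.0261
```

Call:
servo_tool(
  rows=[
    [0.4,-2.0,0,0,0,0],
    [0,0,0,0,0,0],
    [0,0,0,0,0,0],
  ],
)

```text
clock: 14.33
tool_pos: [0.5546, -0.0489, 0.0659]
orientation: [-180.0, 0.1, -167.1]
force: [-0.9, -1.8, -1.4]
opening: 0.0259
```

Call:
servo_tool(
  rows=[
    [0.4,-2.0,0,0,0,0],
    [0,0,0,0,0,0],
    [0,0,0,0,0,0],
  ],
)

```text
clock: 14.58
tool_pos: [0.5547, -0.0509, 0.0658]
orientation: [180.0, 0.1, -167.1]
force: [0.0, 0.5, -1.3]
opening: 0.0257
```

Call:
servo_tool(
  rows=[
    [-1.0,3.1,0,0,0,0],
    [0,0,0,0,0,0],
  ],
)

```text
clock: 14.75
tool_pos: [0.5531, -0.0475, 0.0656]
orientation: [180.0, 0.0, -167.1]
force: [0.3, 0.0, -1.0]
opening: 0.026
```

Call:
servo_tool(
  rows=[
    [-1.0,3.1,0,0,0,0],
    [0,0,0,0,0,0],
  ],
)

```text
clock: 14.92
tool_pos: [0.5515, -0.0445, 0.0655]
orientation: [180.0, -0.0, -167.1]
force: [-0.2, -0.2, -0.6]
opening: 0.0256
```

Call:
servo_tool(
  rows=[
    [-0.9,3.1,0,0,0,0],
    [0,0,0,0,0,0],
  ],
)

```text
clock: 15.08
tool_pos: [0.5501, -0.0416, 0.0652]
orientation: [180.0, -0.1, -167.1]
force: [-4.0, 0.3, -0.7]
opening: 0.0261
```

Call:
servo_tool(
  rows=[
    [-0.9,3.1,0,0,0,0],
    [0,0,0,0,0,0],
  ],
)

```text
clock: 15.25
tool_pos: [0.5494, -0.0387, 0.0653]
orientation: [-180.0, -0.1, -167.1]
force: [-3.4, -2.4, -0.9]
opening: 0.0257
```

Call:
servo_tool(
  rows=[
    [-0.8,3.1,0,0,0,0],
    [0,0,0,0,0,0],
  ],
)

```text
clock: 15.42
tool_pos: [0.5487, -0.0357, 0.0653]
orientation: [-180.0, -0.1, -167.1]
force: [-3.6, -1.8, -0.1]
opening: 0.0258
```

Call:
servo_tool(
  rows=[
    [-0.8,3.1,0,0,0,0],
    [0,0,0,0,0,0],
  ],
)

```text
clock: 15.58
tool_pos: [0.5479, -0.0324, 0.0653]
orientation: [180.0, -0.1, -167.1]
force: [-4.2, -1.6, -0.0]
opening: 0.0259
```

Call:
servo_tool(
  rows=[
    [-0.7,3.0,0,0,0,0],
    [-0.7,3.0,0,0,0,0],
    [0,0,0,0,0,0],
  ],
)

```text
clock: 15.83
tool_pos: [0.5465, -0.0263, 0.0653]
orientation: [180.0, -0.1, -167.1]
force: [-4.2, -1.6, -0.6]
opening: 0.0258
```

Call:
servo_tool(
  rows=[
    [-0.7,3.0,0,0,0,0],
    [0,0,0,0,0,0],
  ],
)

```text
clock: 16.0
tool_pos: [0.5459, -0.0232, 0.0653]
orientation: [180.0, -0.1, -167.1]
force: [-4.4, 0.0, -0.5]
opening: 0.0257
```

Call:
servo_tool(
  rows=[
    [-0.7,3.0,0,0,0,0],
    [0,0,0,0,0,0],
  ],
)

```text
clock: 16.17
tool_pos: [0.5453, -0.0202, 0.0653]
orientation: [180.0, -0.0, -167.1]
force: [-5.4, 0.2, -0.5]
opening: 0.0259
```

Call:
servo_tool(
  rows=[
    [-0.7,3.0,0,0,0,0],
    [0,0,0,0,0,0],
  ],
)

```text
clock: 16.33
tool_pos: [0.5449, -0.0171, 0.0654]
orientation: [180.0, -0.0, -167.1]
force: [-4.8, 0.7, -1.4]
opening: 0.0261
```

Call:
servo_tool(
  rows=[
    [-0.7,3.0,0,0,0,0],
    [0,0,0,0,0,0],
  ],
)

```text
clock: 16.5
tool_pos: [0.5451, -0.0138, 0.0658]
orientation: [180.0, 0.1, -167.1]
force: [-3.1, 1.5, -0.6]
opening: 0.0262
```

Call:
servo_tool(
  rows=[
    [-0.7,3.0,0,0,0,0],
    [0,0,0,0,0,0],
  ],
)

```text
clock: 16.67
tool_pos: [0.5453, -0.0106, 0.0662]
orientation: [180.0, 0.2, -167.1]
force: [-0.3, 0.8, -1.6]
opening: 0.0259
```

Run:
```python
from h import *
im=np.load('w2.npz')['im'];g=cv2.cvtColor(im,cv2.COLOR_RGB2GRAY).astype(int)
for r in range(210,222): print(r,g[r,64:124:2].tolist())
```

```text
210 [186, 186, 186, 187, 181, 185, 186, 186, 185, 186, 183, 184, 185, 185, 184, 182, 182, 182, 189, 191, 192, 192, 192, 192, 191, 191, 191, 182, 184, 184]
211 [192, 190, 189, 189, 187, 189, 187, 187, 188, 186, 187, 181, 184, 185, 185, 185, 185, 185, 185, 186, 186, 186, 182, 182, 183, 181, 183, 182, 177, 176]
212 [119, 120, 119, 146, 145, 144, 144, 143, 144, 144, 141, 156, 158, 156, 155, 151, 147, 147, 146, 144, 142, 142, 167, 171, 167, 168, 167, 167, 165, 162]
213 [81, 85, 81, 87, 84, 87, 87, 86, 87, 84, 120, 129, 128, 123, 118, 111, 104, 88, 91, 91, 89, 88, 89, 89, 86, 88, 87, 86, 90, 90]
214 [84, 85, 84, 84, 82, 81, 85, 83, 83, 84, 126, 139, 133, 125, 116, 111, 107, 98, 92, 90, 85, 83, 82, 81, 83, 82, 81, 79, 79, 80]
215 [85, 86, 86, 85, 83, 87, 86, 84, 84, 103, 89, 144, 133, 142, 142, 136, 107, 103, 97, 88, 94, 85, 87, 82, 82, 83, 80, 82, 84, 82]
216 [99, 98, 88, 94, 98, 98, 99, 85, 93, 104, 110, 150, 160, 153, 148, 138, 130, 124, 97, 96, 102, 99, 98, 86, 94, 97, 99, 99, 83, 87]
217 [99, 97, 98, 99, 98, 100, 97, 98, 95, 98, 105, 113, 116, 156, 149, 131, 125, 109, 104, 94, 97, 96, 96, 97, 97, 94, 94, 97, 97, 98]
218 [97, 95, 97, 98, 96, 96, 98, 97, 96, 95, 96, 94, 92, 97, 96, 96, 96, 96, 97, 96, 94, 94, 97, 96, 96, 95, 94, 96, 98, 95]
219 [98, 96, 97, 95, 93, 95, 95, 94, 96, 94, 93, 95, 94, 93, 93, 93, 94, 94, 94, 95, 92, 96, 93, 92, 96, 93, 93, 94, 94, 94]
220 [94, 94, 93, 94, 96, 93, 92, 94, 94, 95, 93, 95, 96, 94, 95, 96, 95, 95, 91, 93, 92, 92, 91, 93, 93, 91, 95, 92, 91, 92]
221 [134, 138, 135, 134, 135, 132, 133, 134, 145, 114, 115, 113, 112, 109, 112, 112, 111, 110, 109, 110, 106, 109, 112, 111, 112, 102, 113, 113, 124, 90]
```

Call:
servo_tool(
  rows=[
    [0.4,-4.0,0,0,0,0],
    [0.7,-4.0,0,0,0,0],
    [0.8,-4.0,0,0,0,0],
    [0.8,-4.0,0,0,0,0],
    [0.8,-4.0,0,0,0,0],
  ],
)

```text
clock: 17.08
tool_pos: [0.5475, -0.0313, 0.0655]
orientation: [180.0, 0.0, -167.1]
force: [-1.6, 6.6, -1.7]
opening: 0.0261
```

Call:
servo_tool(
  rows=[
    [0,0,0,0,0,0],
    [0,0,0,0,0,0],
  ],
)

```text
clock: 17.25
tool_pos: [0.5476, -0.0319, 0.0655]
orientation: [-180.0, 0.0, -167.1]
force: [0.5, -0.5, -3.8]
opening: 0.026
```

Call:
servo_tool(
  rows=[
    [0,0,-1,0,0,0],
    [0,0,-1,0,0,0],
    [0,0,0,0,0,0],
    [0,0,0,0,0,0],
  ],
)

```text
clock: 17.58
tool_pos: [0.5476, -0.0317, 0.0639]
orientation: [-180.0, 0.0, -167.1]
force: [0.2, -2.3, 2.8]
opening: 0.0258
```

Call:
servo_tool(
  rows=[
    [0,0,-0.8,0,0,0],
    [0,0,0,0,0,0],
  ],
)

```text
clock: 17.75
tool_pos: [0.5475, -0.0315, 0.0629]
orientation: [-180.0, 0.0, -167.1]
force: [-1.3, -1.4, 3.9]
opening: 0.0256
```

Call:
servo_tool(
  rows=[
    [0,0,-0.8,0,0,0],
    [0,0,0,0,0,0],
  ],
)

```text
clock: 17.92
tool_pos: [0.5475, -0.0313, 0.062]
orientation: [-180.0, 0.0, -167.1]
force: [-0.9, -2.4, 3.8]
opening: 0.0259
```

Run:
```python
from h import *
c,im,d=snap('scene');save('s2',cv2.resize(im[150:280,200:420],(800,473),interpolation=cv2.INTER_CUBIC))
```

```text
(no output)
```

View pics/s2.png

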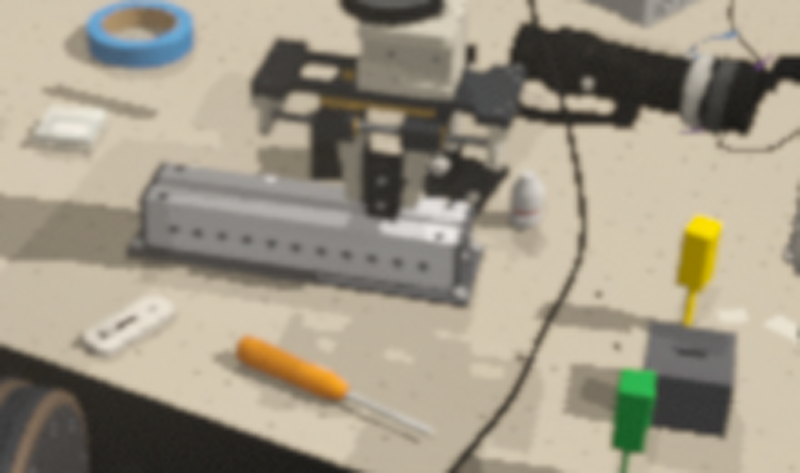

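Call:
servo_tool(
  rows=[
    [0,0,-0.5,0,0,0],
    [0,0,0,0,0,0],
  ],
)

```text
clock: 18.13
tool_pos: [0.5475, -0.0313, 0.0616]
orientation: [180.0, 0.0, -167.1]
force: [-1.0, -1.4, 4.8]
opening: 0.0258
```

Call:
servo_tool(
  rows=[
    [0,0,-0.5,0,0,0],
    [0,0,0,0,0,0],
  ],
)

```text
clock: 18.3
tool_pos: [0.5475, -0.0313, 0.0615]
orientation: [-180.0, 0.0, -167.1]
force: [-2.1, -0.8, 9.4]
opening: 0.0256
```

Call:
servo_tool(
  rows=[
    [0,0,0,0,0,0],
    [0,0,0,0,0,0],
    [0,0,0,0,0,0],
    [0,0,0,0,0,0],
  ],
  fingers=44,
)

```text
clock: 18.63
tool_pos: [0.547, -0.0314, 0.0606]
orientation: [180.0, -0.0, -167.1]
force: [0.5, -0.3, 0.1]
opening: 0.0428
```

Run:
```python
from h import *
c,im,d=snap('wrist');save('w3',im);P=cloud(c,d);np.savez('w3',P=P,im=im)
```

```text
(no output)
```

View pics/w3.png

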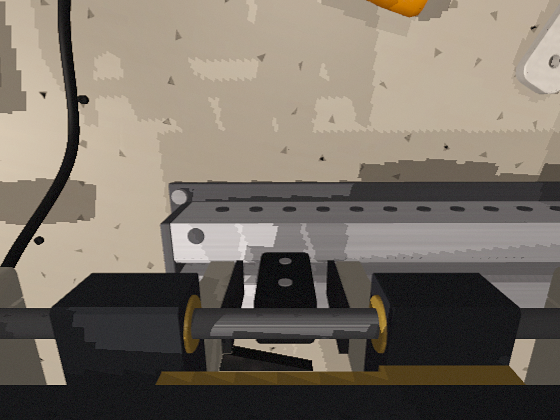

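Call:
servo_tool(
  rows=[
    [0,0,5,0,0,0],
    [0,0,15,0,0,0],
    [0,0,30,0,0,0],
    [0,0,35,0,0,0],
    [0,0,35,0,0,0],
  ],
)

```text
clock: 19.1
tool_pos: [0.5466, -0.0316, 0.1822]
orientation: [-180.0, -0.1, -167.1]
force: [0.3, 0.4, 0.7]
opening: 0.0438
```

Call:
servo_tool(
  rows=[
    [-30,0,10,0,0,0],
    [-30,0,0,0,0,0],
    [0,0,0,0,0,0],
    [0,0,0,0,0,0],
  ],
)

```text
clock: 19.43
tool_pos: [0.4863, -0.0314, 0.1921]
orientation: [180.0, 0.1, -167.1]
force: [1.4, 0.1, 0.9]
opening: 0.044
```

Run:
```python
from h import *
c,im,d=snap('wrist');P=cloud(c,d);save('w4',im)
for lo,hi in((.09,.11),(.044,.056)):
    m=(P[...,2]>lo)&(P[...,2]<hi)&(np.hypot(P[...,0]-.549,P[...,1]+.031)<(.03 if lo>.08 else .2))
    q=P[m]
    if len(q)>5: print(len(q),np.median(q[:,2]),q.mean(0),cv2.minAreaRect(q[:,:2].astype(np.float32)*1000))
c,im,d=snap('scene');save('s3',cv2.resize(im[150:280,200:420],(800,473),interpolation=cv2.INTER_CUBIC))
```

```text
845 0.09959795905518365 [ 0.5457841  -0.03285484  0.09885202] ((547.432861328125, -32.77132034301758), (22.878889083862305, 25.37236976623535), 12.10489273071289)
8754 0.049781144249675696 [0.52761824 0.02498612 0.04950609] ((596.0042724609375, -2.5559234619140625), (160.91525268554688, 346.99420166015625), 13.026604652404785)
```

View pics/w4.png

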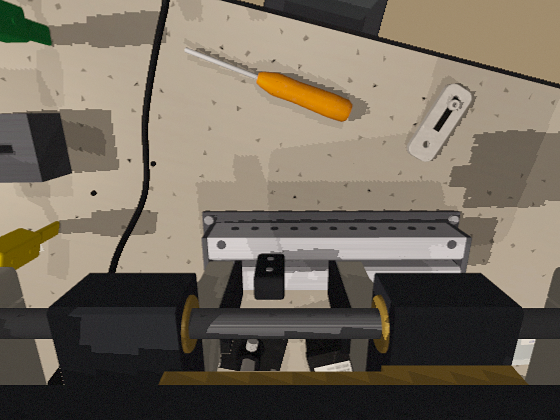

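View pics/s3.png

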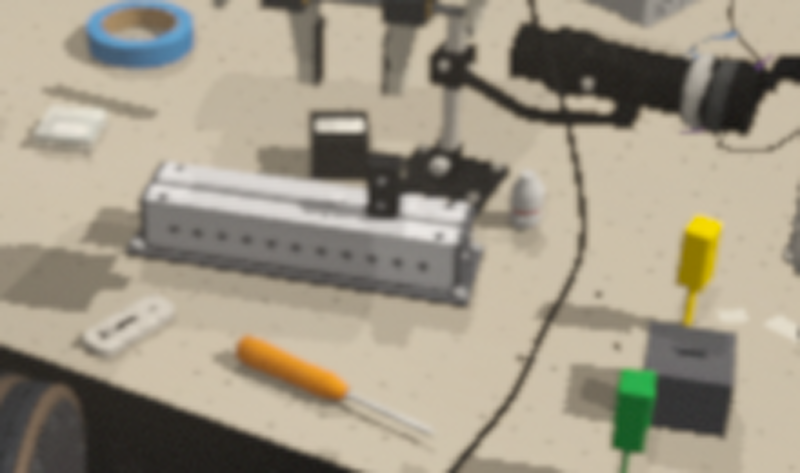

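```bash
python3 -c "
from h import *
print(ctrl.close_job())"
```

```text
the job is handed in; nothing more can be done
None
```

The feeler is standing upright in the gap at the plunger, with its handle down on the rails. I handed the job in at about 19.5 s, with the arm touching nothing.

- **Search:** I put the blade in at the guide's +y end and swept it along the gap. The first contact was about 47 mm on the −y side of the guide's centre, and the side force then held at about 4–6 N. I went past the plunger until the blade was free again and swept back. The highest force during the search and return was about 7 N. Pressing the handle down onto the rails reached 9.4 N.
- **Where it was left:** The midpoint of the contact and release points is at world y ≈ −30 mm, give or take about 2 mm. That is roughly 65 mm on the −y side of the guide's centre. I set the feeler down at y ≈ −31.5 mm.
- **Last checks:** The handle's top measures 99.6 mm above the table; 100 mm means the shoulder is on the rails. The pictures show it upright, with the fork, screwdriver and look-alikes where they were. I did not check the post holders again, though the arm stayed clear of them.
- **What disagreed:**
  - The forward and backward sweeps differed by a few millimetres at the edges of contact.
  - The wrist camera put a bright spot, likely the plunger's nose, at y ≈ −32 to −34 mm, a little further along than the drag did. All of these lie within the ±6 mm where the blade is fully pinched.
  - Just before I lowered the feeler, the side force at the wrist had fallen to about zero. I took this to mean the blade was resting against the −x side of the gap, but I did not confirm it.

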